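# Third hand: press the top tube of a bundle against the sprung stop

## Robot

A 7-joint arm with a two-finger parallel gripper is mounted at the origin on a cart in front of the work surface, level with it; the furniture and walls round the work are solid. World frame = base frame: x ahead of the robot, y to its left, z up, the work surface at z = 0. Lengths are in m, angles in rad, forces in N, time in s.
With the tool pointing down it reaches from about 0.4 to 0.85 m from the base axis. Payload 10.4 kg.
Tool frame: the origin (TCP) lies between the finger pads; the fingertips stand 14 mm ahead of it and the grasp point (between the pads) lies 5 mm behind it; z points along the fingers, y is the direction in which the jaws open and shut (so a half turn about z gives the same grasp; the last joint's range is limited). The gripper opens to 87 mm and grips with 3 to 60 N. Pads are 19 mm wide; open, the fingers measure 117 mm over their backs; the gripper's body (75 mm by 190 mm) begins 51 mm behind the grasp point.
Start: joints at [-1.313, 0.332, -0.065, 1.46, 0.022, 1.35, -0.088], TCP at [0.173, 0.601, 0.211] pointing down, gripper open.
Joint ranges: [-2.6, 2.6], [-0.5, 2.12], [-1.47, 1.34], [0.16, 2.42], [-1.27, 4.41], [0.06, 2.06], [-2.6, 2.6]. Speed limits (rad/s): [2.22, 2.22, 2.79, 2.79, 3.14, 3.14, 3.14].

## Interface

Orientations are given as a unit quaternion [x, y, z, w].
In Python, from bench import readout, camera, calibration, order gives the robot as it stands.
- The arm moves only by the tool apply_moves, never from a script. Its argument "deltas" is a list of rows, each an object with "translation": the shift along the world's x, y, z in m, a list of three; "turn": the turn, a rotation vector about the world's x, y, z in rad, a list of three; "hand": the finger opening in m, from 0 to 0.087. A call has 1 to 5 rows; each row shifts and turns the pose as measured when the row begins; what a row does not reach is not made up. A row lasts 1/10 s, in which the tool goes at most 50 mm and 8.59 degrees, less where a joint would pass 70% of its speed; a pose out of reach is approached as far as the arm can. A call with a gripper value outside its range is refused whole. The fingers move at their own pace and stop on an object; "newtons" is the grip in N (left out, the last holds). Time passes only in rows, so rows that do not move let the fingers close. It gives the time, the measured TCP pose, the force and the opening at its end, in the units of the state.
- readout.read_state(): the state, without advancing time (a new reading comes with each control period).
- camera(name): name is "scene" or "top"; returns the picture (400x640x3 uint8, red, green, blue); there is no depth.
- calibration(name): a dict with "fx", "fy", "cx", "cy" (pixels), "extrinsics" (4x4, takes a point from world to camera coordinates). Camera axes: x right, y down, z forward; pixel columns grow to the right and rows downward; lengths in m; the calibration is good to about 2 mm. A picture is of the moment at which its call begins. calibration takes no time and is no camera call.
- order.close_job(): hands the job in, once; it reports no verdict.
The state is a dict: "time": time; "joint_positions": joint angles; "joint_vel": joint speeds; "joint_torque": joint torques, N m; "ee_pos": TCP position; "eef_rot": TCP orientation; "ft_force": force on the tool from outside, world axes, zero at the start; "torque": the same for the moment, N m; "width": finger opening in m.
Only numpy, scipy, OpenCV 4.12 (cv2) and the standard library are available. Lean on these libraries where they do the work, as an engineer would, in place of code of your own. Each camera call takes 0.05 s, during which the arm holds its last target. There are 200 camera calls.

## Task

Lay the loose steel tube from the rubber rest into the groove between the two tubes in the cradle, so that its weight rests on both of them, without touching the sprung stop yet. Then push it lengthways against the stop until the black pointer stands in the green band (about 10 N), never driving the spring solid, and finish while still gripping and pressing the tube like that, so that a colleague can strap the bundle. Leave the two lower tubes in the cradle and do not disturb the things standing around.

Things in the scene. Friction and masses are not known exactly. Their poses are not given: they have to be found in the camera images.
- tube_top: steel tube, outside diameter 40 mm, 140 mm long, about 0.35 kg, plain round outside, open ends; origin at the middle of its axis and length, x along the axis; the loose one (its mass varies, 0.26 to 0.49 kg), at first on the rubber rest, axis 27 mm above the worktop; grip it across its diameter from above at mid-length; either end may lead
- tube_left: steel tube, outside diameter 40 mm, 140 mm long, about 0.35 kg, plain round outside, open ends; origin at the middle of its axis and length, x along the axis; one of the lower pair, already lying in the cradle on its left (cradle +y), axis 28 mm above the worktop
- tube_right: steel tube, outside diameter 40 mm, 140 mm long, about 0.35 kg, plain round outside, open ends; origin at the middle of its axis and length, x along the axis; the other of the lower pair, on the cradle's right (cradle -y), axis 28 mm above the worktop
- cradle: grey cradle fixed to the worktop, 250 x 112 mm, base 8 mm; side rails (tops z 27 mm) keep the lower pair at y = -21 and +21 mm, their tops at z = 48 mm. Origin under the middle of the lower pair, at worktop height; x along the tubes towards the stop (away from the robot), y left, z up. A tube resting in the groove has its axis at y = 0, z = 62 mm. Low end plate (x = 74, top z = 39 mm)
- scale (a point): centre of the scale on top of the aluminium guide block (cradle x = 105 to 160 mm, 44 mm wide, 78 mm high) behind the sprung stop; towards cradle +x the scale is white, then green (6 to 14 N), then red (too much)
- stop_face (a point): centre of the front face of the sprung stop's round black pad (30 mm diameter), on which the tube's end bears; unpressed it lies at x = 53.5, y = 0, z = 62 mm in the cradle frame and it moves with the pad. The pad carries a black pointer that moves along the scale
- stop (a joint): travel of the sprung stop in m, 0 unpressed, growing towards cradle +x as it is pressed, up to 0.036 (spring solid). Spring 500 N/m without preload: 10 N at 0.020; the green band is 0.012 to 0.028
- rest: low black rubber rest, fixed to the worktop, 120 x 52 mm, on which the loose tube lies at the start (tube along its x); base 5 mm thick, four cushions 13 mm high near its ends, the middle is free for the fingers; origin at the centre of its underside
- grease_tub: bystander: tub with red lid, 59 mm diameter, 42 mm high, origin at the centre of its underside
- adaptor: bystander: brass screwed adaptor standing on its hexagon, 27 mm wide, 35 mm high, origin at the centre of its underside
- red_cap: bystander: red plastic cap, 19 mm diameter, 22 mm high, origin at the centre of its underside
- brass_drift: bystander: hexagonal brass bar 17 x 130 x 15 mm lying down, origin at the centre of its underside, y along it
Not all that is in view belongs to the job. Leave any pink or purple look-alike of the tube_top alone.

How it is judged:
On the way:
1. the loose tube lies in the groove, resting on both lower tubes, the sprung stop still unpressed (y of tube_top in the frame of cradle between -0.005 and 0.005 m and z of tube_top in the frame of cradle between 0.058 and 0.0655 m and angle between the x axis of tube_top and the x axis of cradle, either way round below 0.08 rad and contact force between tube_top and tube_left above 0.2 N and contact force between tube_top and tube_right above 0.2 N and value of joint stop below 0.003 m), for 0.2 s.
At the end, for the whole second after the job is handed in: Third tube in the groove (5 mm sideways, 4 mm in height, 0.08 rad), at rest, bearing on the sprung stop with 6 to 14 N (travel 12 to 28 mm), still held by the fingers (over 2 N); robot not touching the stop; lower tubes in the cradle, within 12 mm of its middle lengthways (y of tube_top in the frame of cradle between -0.005 and 0.005 m and z of tube_top in the frame of cradle between 0.058 and 0.0655 m and angle between the x axis of tube_top and the x axis of cradle, either way round below 0.08 rad and z of tube_left in the frame of cradle between 0.025 and 0.031 m and x of tube_left in the frame of cradle between -0.012 and 0.012 m and y of tube_left in the frame of cradle between 0.016 and 0.026 m and z of tube_right in the frame of cradle between 0.025 and 0.031 m and x of tube_right in the frame of cradle between -0.012 and 0.012 m and y of tube_right in the frame of cradle between -0.026 and -0.016 m and contact force between tube_top and stop between 6 and 14 N and value of joint stop between 0.012 and 0.028 m and contact force between the fingers and tube_top above 2 N and contact force between each of the arm, the fingers and stop below 0.5 N and linear speed of tube_top below 0.01 m/s); the arm keeps its last pose, push and grip.
It fails at once if the spring is driven solid (travel over 34.5 mm) (value of joint stop above 0.0345 m).
It fails at once if a bystander is moved by more than 20 mm (distance of any of grease_tub, adaptor, red_cap, brass_drift from where it was at the start of the episode above 0.02 m).
It also fails if it takes over 35 s, if anything falls off the work surface, if the arm or the gripper's body presses on something with over 40 N, if the wrist force passes 120 N, or if a joint passes its speed limit or range.

## Working session

There is one attempt and no reset: what is moved stays moved. The work goes in short steps, Python scripts to look and compute and a tool call to move; the robot and the scene stay as the last step left them, time stands still between calls to the robot, and variables do not carry over. Pictures are saved under pics/ and viewed, about 8 in all and at most 12, crops included, and the job is handed in when it is done.

Besides the shell and the picture viewer there is one more tool, called after "Emit:" as name(argument=value, ...), one argument or row to a line, values as JSON. apply_moves: Moves the arm, as the interface text tells. Its arguments: {"type":"object","properties":{"deltas":{"type":"array","items":{"type":"object","properties":{"translation":{"type":"array","items":{"type":"number"}},"turn":{"type":"array","items":{"type":"number"}},"hand":{"type":"number"}}}},"newtons":{"type":"number"}},"required":["deltas"]}

```bash
mkdir -p pics; ls
python3 - <<'E'
from bench import readout,camera,calibration,order
import cv2,numpy as np
s=readout.read_state()
print({k:np.round(v,3) for k,v in s.items()})
for n in("scene","top"):
    im=camera(n); cv2.imwrite(f"pics/{n}0.png",im[...,::-1]); c=calibration(n); print(n,c)
E
```

```text
pics
{'time': np.float64(0.0), 'joint_positions': array([-1.313,  0.333, -0.065,  1.461,  0.022,  1.35 , -0.088]), 'joint_vel': array([-0.001, -0.001,  0.001, -0.   ,  0.001, -0.002, -0.002]), 'joint_torque': array([-1.0000e-03, -6.2325e+01,  2.4000e-02, -3.8990e+01, -6.1000e-02,
        4.0000e-02,  0.0000e+00]), 'ee_pos': array([0.173, 0.6  , 0.21 ]), 'eef_rot': array([ 0.14 ,  0.99 , -0.001, -0.   ]), 'ft_force': array([-0.258, -0.113,  1.353]), 'torque': array([-0.018, -0.024, -0.001]), 'width': np.float64(0.087)}
scene {'fx': 510.9559032329593, 'fy': 510.9559032329593, 'cx': 324.9310317764943, 'cy': 204.43542980614635, 'extrinsics': array([[ 0.85109621, -0.52500554, -0.00210267, -0.51695039],
       [-0.31930622, -0.51444579, -0.79585744,  0.26638741],
       [ 0.41674785,  0.67802265, -0.6054804 ,  1.49577895],
       [ 0.        ,  0.        ,  0.        ,  1.        ]])}
top {'fx': 420.19154585601444, 'fy': 420.19154585601444, 'cx': 320.51029598389806, 'cy': 199.277256252535, 'extrinsics': array([[-0.01613897, -0.99957499,  0.0242771 , -0.00517448],
       [-0.99502441,  0.01366859, -0.09868933,  0.60828186],
       [ 0.09831556, -0.02574905, -0.99482211,  1.25354354],
       [ 0.        ,  0.        ,  0.        ,  1.        ]])}
```

View pics/scene0.png

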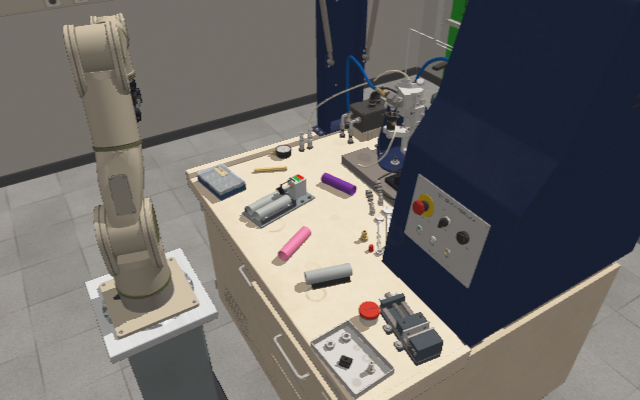

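View pics/top0.png

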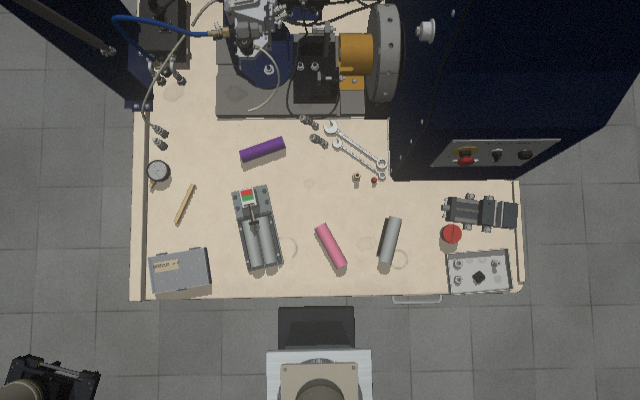

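The top view shows three loose cylinders: grey at (390,240), pink at (330,246) and purple at (262,150). Only the grey one, on a dark rest, fits tube_top, since pink and purple are the look-alikes. The cradle is at about (257,230), with its stop towards (247,196). Next I'll enlarge these to confirm.

Run:
```python
import cv2,numpy as np
t=cv2.imread("pics/top0.png");s=cv2.imread("pics/scene0.png")
R=lambda im,x,y,w,h:cv2.resize(im[y:y+h,x:x+w],(400,300),interpolation=cv2.INTER_CUBIC)
a=np.hstack([R(t,220,180,133,100),R(t,340,195,100,75)])
b=np.hstack([R(s,230,165,100,75),R(s,280,240,100,75)])
cv2.imwrite("pics/crop0.png",np.vstack([a,b]))
```

```text
(no output)
```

View pics/crop0.png

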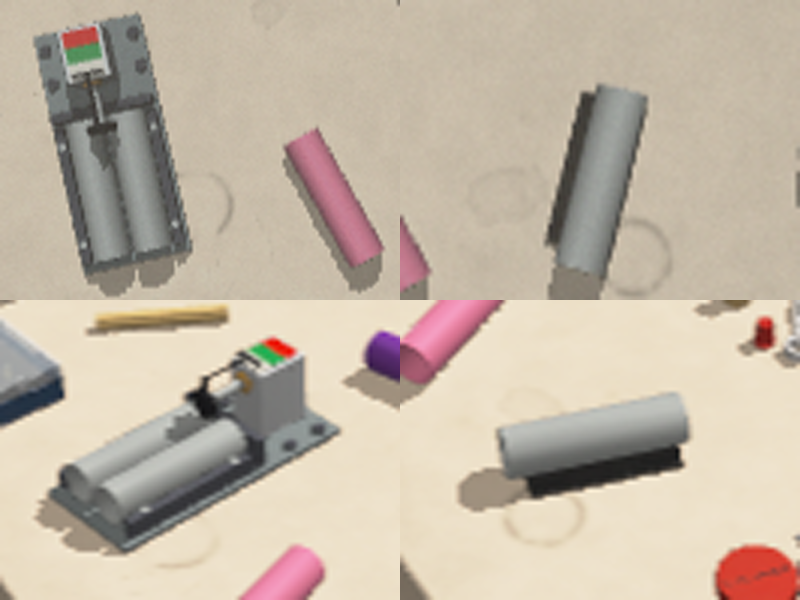

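The crop confirms it: the grey tube lies on a black rest, and the cradle holds the grey pair with the scale at its far end. Next I'll measure both from the two views.

```bash
cat > h.py <<'E'
import cv2,numpy as np
from bench import readout,camera,calibration,order
def P(n):
    c=calibration(n);K=np.array([[c['fx'],0,c['cx']],[0,c['fy'],c['cy']],[0,0,1]]);return K,np.array(c['extrinsics'])
def ray(n,p):
    K,E=P(n);R,t=E[:3,:3],E[:3,3];d=R.T@np.linalg.solve(K,[p[0],p[1],1]);return -R.T@t,d/np.linalg.norm(d)
def onz(n,p,z):
    o,d=ray(n,p);return o+d*(z-o[2])/d[2]
def tri(ps,pt):
    (o1,d1),(o2,d2)=ray('scene',ps),ray('top',pt)
    s=np.linalg.lstsq(np.c_[d1,-d2],o2-o1,rcond=None)[0];a,b=o1+s[0]*d1,o2+s[1]*d2
    return (a+b)/2,np.linalg.norm(a-b)
def proj(n,p):
    K,E=P(n);q=K@(E[:3,:3]@np.asarray(p)+E[:3,3]);return q[:2]/q[2]
def blob(m,box):
    z=np.zeros_like(m);x,y,w,h=box;z[y:y+h,x:x+w]=m[y:y+h,x:x+w]
    n,l,s,c=cv2.connectedComponentsWithStats(z);i=1+np.argmax(s[1:,4]);m=(l==i).astype(np.uint8)
    cn=max(cv2.findContours(m,cv2.RETR_EXTERNAL,cv2.CHAIN_APPROX_NONE)[0],key=cv2.contourArea)
    return c[i],s[i,4],cv2.minAreaRect(cn),cn
def masks(im):
    i=im.astype(int);b,g,r=i[...,0],i[...,1],i[...,2];v=i.max(2);sp=v-i.min(2)
    f=lambda m:m.astype(np.uint8)
    return dict(grey=f((sp<25)&(v>85)),neutral=f(sp<25),red=f((r>120)&(g<90)&(b<90)),green=f((g>80)&(r<g-35)))
E
python3 - <<'E'
from h import *
M={n:masks(cv2.imread(f"pics/{n}0.png")) for n in("scene","top")}
B={'scene':{'tube':(295,255,70,40),'cr':(230,165,95,70)},'top':{'tube':(370,205,40,70),'cr':(225,175,65,105)}}
r={}
for n in M:
    for k,m,b in(('tube','grey','tube'),('red','red','cr'),('green','green','cr'),('cradle','neutral','cr')):
        r[n,k]=blob(M[n][m],B[n][b]);q=r[n,k];print(n,k,np.round(q[0],2),q[1],np.round(q[2][0],1),np.round(q[2][1],1),round(q[2][2],1))
for k in('tube','red','green'):
    for j in(0,2):
        a,b=[r[n,k][0] if j==0 else r[n,k][2][0] for n in('scene','top')]
        print(k,tri(a,b))
pt=r['top','tube'][2]; bx=cv2.boxPoints(pt);w=np.array([onz('top',p,.03) for p in bx]);print(w.round(4))
bx=cv2.boxPoints(r['top','cradle'][2]);w=np.array([onz('top',p,.012) for p in bx]);print('cr',w.round(4),np.linalg.norm(np.diff(w,axis=0),axis=1))
d=w[1]-w[0];print(np.degrees(np.arctan2(d[1],d[0])))
E
```

```text
scene tube [327.69 273.47] 618 [328.6 276.3] [19.  47.7] 78.4
scene red [299.5 176.5] 16 [299.5 176.5] [5.8 2.2] 26.6
scene green [296.12 178.29] 24 [296.1 178.4] [8.4 2.9] 31.0
scene cradle [277.96 203.2 ] 1708 [276.9 202. ] [30.  72.6] 60.6
top tube [388.63 244.88] 780 [387.4 245. ] [17.4 59.3] 15.9
top red [246.06 192.04] 50 [246.1 192.1] [ 4.3 10.8] 77.5
top green [247.37 197.42] 52 [247.4 197.3] [ 4.3 11.6] 78.7
top cradle [257.93 232.2 ] 3126 [257.7 231.7] [91.  37.3] 77.5
tube (array([ 0.47220791, -0.22215869,  0.02919442]), np.float64(0.013506320955016717))
tube (array([ 0.47348994, -0.22162746,  0.01598285]), np.float64(0.017230896909866587))
red (array([0.62709342, 0.20546487, 0.07744636]), np.float64(0.0015788502351423395))
red (array([0.62695412, 0.20522892, 0.0776309 ]), np.float64(0.0015558355432985264))
green (array([0.61108378, 0.20164423, 0.0775887 ]), np.float64(0.001716505377210789))
green (array([0.61122732, 0.20179043, 0.07720404]), np.float64(0.002118704544361343))
[[ 0.3886 -0.1624  0.03  ]
 [ 0.56   -0.2172  0.03  ]
 [ 0.5446 -0.2682  0.03  ]
 [ 0.3735 -0.2127  0.03  ]]
cr [[0.6385 0.2656 0.012 ]
 [0.6623 0.1534 0.012 ]
 [0.3891 0.0944 0.012 ]
 [0.3669 0.2047 0.012 ]] [0.1147205  0.27948304 0.11250699]
-78.03731323510323
```

Run:
```python
from h import *
for n,y,xs in(("top",235,range(374,408)),("top",266,range(376,392)),("scene",273,range(298,360,3)),("top",240,range(234,286))):
    im=cv2.imread(f"pics/{n}0.png");print(n,y,xs[0],[tuple(int(v) for v in im[y,x]) for x in xs])
```

```text
top 235 374 [(166, 187, 197), (169, 188, 199), (170, 189, 201), (168, 188, 200), (171, 191, 203), (170, 191, 201), (171, 189, 201), (65, 70, 76), (61, 67, 69), (59, 64, 67), (69, 72, 76), (111, 115, 115), (129, 132, 130), (138, 142, 139), (146, 150, 145), (157, 160, 158), (157, 161, 157), (160, 165, 160), (158, 162, 159), (152, 154, 152), (144, 147, 143), (135, 138, 134), (121, 124, 122), (97, 100, 99), (92, 101, 104), (169, 188, 200), (169, 189, 201), (170, 189, 201), (169, 188, 200), (169, 188, 200), (171, 190, 202), (173, 190, 203), (171, 191, 203), (168, 188, 200)]
top 266 376 [(168, 188, 199), (111, 124, 131), (111, 123, 131), (112, 125, 133), (112, 124, 134), (112, 124, 131), (112, 125, 133), (111, 124, 132), (114, 128, 135), (112, 124, 134), (112, 124, 131), (113, 125, 133), (113, 125, 133), (114, 127, 133), (109, 123, 132), (157, 174, 186)]
scene 273 298 [(199, 223, 235), (197, 223, 235), (136, 151, 162), (187, 191, 190), (184, 188, 187), (180, 185, 183), (175, 180, 177), (171, 176, 174), (166, 171, 169), (161, 166, 165), (157, 162, 160), (153, 157, 156), (146, 150, 149), (13
[... 290 characters left out ...]
), (88, 88, 88), (81, 82, 81), (85, 89, 89), (122, 125, 122), (132, 136, 133), (147, 151, 148), (151, 155, 150), (157, 160, 157), (155, 158, 157), (155, 159, 155), (145, 146, 144), (139, 142, 139), (131, 136, 134), (119, 122, 119), (105, 108, 106), (84, 90, 89), (87, 90, 89), (113, 117, 116), (127, 131, 129), (143, 146, 142), (151, 156, 152), (156, 159, 155), (162, 167, 161), (155, 160, 157), (147, 152, 148), (142, 146, 141), (135, 140, 136), (124, 127, 124), (111, 115, 113), (93, 97, 96), (73, 77, 76), (92, 90, 90), (89, 88, 88), (89, 87, 87), (80, 84, 83), (110, 112, 107), (164, 184, 196), (167, 185, 197), (169, 189, 202), (168, 189, 200), (169, 188, 200), (169, 190, 199), (171, 190, 201)]
```

```bash
cat >> h.py <<'E'
def tubemask(im,v0=95):
    i=im.astype(int);return ((abs(i[...,2]-i[...,0])<9)&(i.max(2)>v0)).astype(np.uint8)
E
python3 - <<'E'
from h import *
I={n:cv2.imread(f"pics/{n}0.png") for n in("scene","top")}
def show(n,box,v,z,lab):
    q=blob(tubemask(I[n],v),box);pts=np.argwhere(tubemask(I[n],v))
    vx,vy,_,_=cv2.fitLine(q[3],cv2.DIST_L2,0,.01,.01).ravel()
    L=q[2][1];bx=cv2.boxPoints(q[2]);e=sorted(range(4),key=lambda i:np.linalg.norm(bx[i]-bx[(i+1)%4]))[:2]
    ends=np.array([onz(n,(bx[i]+bx[(i+1)%4])/2,z) for i in e]);d=ends[1]-ends[0]
    print(lab,n,'cen',q[0].round(2),q[1],'rect',np.round(q[2][0],1),np.round(L,1),'ends',ends.round(4).tolist(),'len',np.linalg.norm(d).round(4),'ang',(np.degrees(np.arctan2(d[1],d[0]))%180).round(2),'mid',onz(n,q[2][0],z).round(4),onz(n,q[0],z).round(4));return q
a=show('top',(370,205,40,70),95,.027,'tube');b=show('scene',(295,255,70,40),95,.027,'tube')
print(tri(b[0],a[0]),tri(b[2][0],a[2][0]))
show('top',(225,215,65,65),112,.036,'L');m=tubemask(I['top'],112)
# each lower tube, rows 225..262: per-row centres of bright runs
rows=[]
for y in range(224,262):
    xs=np.where(m[y,225:290])[0]+225
    g=np.split(xs,np.where(np.diff(xs)>1)[0]+1);g=[k for k in g if len(k)>5];rows.append((y,[round(float(k.mean()),1) for k in g],[len(k) for k in g]))
print(rows[::4])
A=[(y,c) for y,c,_ in rows if len(c)==2]
for k in(0,1):
    p=np.polyfit([y for y,_ in A],[c[k] for _,c in A],1)
    w=[onz('top',(np.polyval(p,y),y),.044) for y in(225,260)];d=w[0]-w[1];print(k,np.round(w,4).tolist(),np.degrees(np.arctan2(d[1],d[0])))
print(cv2.imwrite("pics/m.png",m*255))
for y in range(252,276): print(y,[int(v) for v in I['top'][y,252:284:3].max(1)],end=' ')
E
```

```text
tube top cen [389.71 239.45] 565 rect [389.8 239.4] [12.4 46.1] ends [[0.5505, -0.2428, 0.027], [0.4155, -0.2042, 0.027]] len 0.1404 ang 164.04 mid [ 0.4826 -0.2233  0.027 ] [ 0.4826 -0.2232  0.027 ]
tube scene cen [328.15 272.9 ] 539 rect [328.  273.2] [12.2 46.7] ends [[0.5502, -0.2425, 0.027], [0.4134, -0.203, 0.027]] len 0.1424 ang 163.88 mid [ 0.4811 -0.2225  0.027 ] [ 0.482  -0.2217  0.027 ]
(array([ 0.48208127, -0.22272167,  0.02796962]), np.float64(0.0011930640774235435)) (array([ 0.48186866, -0.22293063,  0.02708503]), np.float64(0.0017123837446188514))
L top cen [265.7  240.66] 498 rect [265.7 240.9] [49.  11.9] ends [[0.4124, 0.1404, 0.036], [0.5571, 0.1645, 0.036]] len 0.1466 ang 9.47 mid [0.4844 0.1524 0.036 ] [0.485  0.1525 0.036 ]
[(224, [245.5, 263.0], [6, 9]), (228, [246.0, 263.5], [7, 10]), (232, [247.5, 264.0], [8, 11]), (236, [249.0, 264.5], [9, 12]), (240, [251.0, 265.5], [11, 12]), (244, [252.0, 266.5], [11, 12]), (248, [253.0, 267.0], [11, 11]), (252, [253.5, 268.0], [12, 11]), (256, [254.0, 268.5], [11, 12]), (260, [255.0, 270.0], [11, 11])]
0 [[0.5325, 0.2099
[... 824 characters left out ...]
64 [141, 160, 148, 117, 123, 88, 90, 92, 95, 112, 137] 265 [138, 156, 140, 96, 126, 89, 92, 101, 115, 137, 155] 266 [130, 146, 77, 88, 119, 90, 110, 132, 136, 134, 199] 267 [102, 89, 89, 89, 101, 104, 135, 134, 132, 136, 203] 268 [88, 91, 91, 106, 133, 131, 134, 138, 136, 155, 200] 269 [89, 95, 108, 132, 133, 131, 133, 136, 135, 200, 198] 270 [103, 111, 135, 132, 134, 135, 134, 138, 135, 201, 202] 271 [135, 131, 134, 136, 134, 133, 134, 132, 135, 204, 201] 272 [135, 133, 135, 133, 134, 134, 133, 134, 153, 205, 202] 273 [136, 133, 133, 135, 152, 134, 134, 133, 201, 201, 202] 274 [154, 134, 133, 136, 201, 133, 132, 151, 201, 199, 200] 275 [202, 135, 134, 136, 201, 152, 152, 201, 203, 202, 199]
```

Run:
```python
from h import *
I={n:cv2.imread(f"pics/{n}0.png") for n in("scene","top")}
q=blob(tubemask(I['top'],30),(225,175,65,105));print(q[1],q[2])
w=np.array([onz('top',p,.008) for p in cv2.boxPoints(q[2])]);print(w.round(4).tolist(),np.linalg.norm(np.diff(w,axis=0),axis=1).round(4),w.mean(0).round(4))
# side edges: leftmost/rightmost per row
m=tubemask(I['top'],30);L=[];Rr=[]
for y in range(190,262):
    xs=np.where(m[y,225:290])[0]+225
    if y>=195 and len(xs): L.append((xs[0]-.5,y))
    if y<=252 and len(xs): Rr.append((xs[-1]+.5,y))
W=[]
for e in(L,Rr):
    vx,vy,x0,y0=cv2.fitLine(np.float32(e),cv2.DIST_HUBER,0,.01,.01).ravel()
    a,b=[onz('top',(x0+vx/vy*(y-y0),y),.008) for y in(200,255)];d=a-b;W.append((a,b));print(a.round(4),b.round(4),np.degrees(np.arctan2(d[1],d[0])).round(2))
h=np.radians(12.5)
for h in np.radians([11.5,12,12.5,13]):
    u=np.array([np.cos(h),np.sin(h)]);v=np.array([-u[1],u[0]])
    print(np.degrees(h),'edge y',[[round(float(v@p[:2]),4) for p in e] for e in W],'scale y',v@[.61115,.2017],v@[.6270,.2053],'scale x',u@[.61115,.2017],u@[.6270,.2053],'corners',[(round(float(u@p[:2]),4),round(float(v@p[:2]),4)) for p in w])
```

```text
2769 ((256.7355041503906, 227.5506591796875), (80.97371673583984, 36.45751953125), 77.36663818359375)
[[0.6367, 0.2649, 0.008], [0.6602, 0.155, 0.008], [0.416, 0.1018, 0.008], [0.3939, 0.21, 0.008]] [0.1124 0.2499 0.1105] [0.5267 0.1829 0.008 ]
[0.6118 0.2577 0.008 ] [0.4425 0.2209 0.008 ] 12.23
[0.6103 0.1439 0.008 ] [0.4406 0.1073 0.008 ] 12.19
11.5 edge y [[0.1305, 0.1283], [0.0194, 0.0173]] scale y 0.07580709980295128 0.0761748469790737 scale x 0.6390934956009686 0.6553430267331107 corners [(0.6768, 0.1326), (0.6779, 0.0202), (0.428, 0.0168), (0.4279, 0.1273)]
12.000000000000002 edge y [[0.1248, 0.1241], [0.0139, 0.0133]] scale y 0.07022714122473497 0.07045307228791522 scale x 0.6397306942264074 0.6559828157849821 corners [(0.6779, 0.1267), (0.678, 0.0143), (0.4281, 0.0131), (0.429, 0.1236)]
12.5 edge y [[0.1191, 0.1199], [0.0084, 0.0094]] scale y 0.06464183457781897 0.06472593232253182 scale x 0.6403191748826625 0.6565726492056907 corners [(0.679, 0.1208), (0.6781, 0.0084), (0.4282, 0.0093), (0.43, 0.1198)]
13.0 edge y [[0.1134, 0.1157], [0.003, 0.0054]] scale y 0.05905160520492883 0.05899386322680544 scale x 0.640858892754654 0.6571124820771379 corners [(0.68, 0.1149), (0.6782, 0.0025), (0.4283, 0.0056), (0.431, 0.1161)]
```

Tube_top is at (0.482, -0.223, 0.027) with its axis at -16.1°. The triangulated height of 27–28 mm and length of 140 mm both agree with the text. The cradle outline measures 250 x 112 mm with a yaw of 12.25° and an origin near (0.484, 0.1735), and the scale height came out at 77.5 mm against 78. The jaw is already aligned across the tube, so I'll move over it.

Emit:
apply_moves(
  deltas=[
    {"translation":[0.027,-0.036,0],"turn":[0,0,0],"hand":0.087},
    {"translation":[0.027,-0.036,0],"turn":[0,0,0],"hand":0.087},
    {"translation":[0.027,-0.036,0],"turn":[0,0,0],"hand":0.087},
    {"translation":[0.027,-0.036,0],"turn":[0,0,0],"hand":0.087},
    {"translation":[0.027,-0.036,0],"turn":[0,0,0],"hand":0.087},
  ],
  newtons=40,
)

```text
time: 0.6
ee_pos: [0.3046, 0.417, 0.2062]
eef_rot: [0.134, 0.991, -0.002, -0.002]
ft_force: [0.7, 0.8, -0.3]
width: 0.0873
```

Emit:
apply_moves(
  deltas=[
    {"translation":[0.028,-0.038,0.001],"turn":[0,0,0],"hand":0.087},
    {"translation":[0.028,-0.038,0.001],"turn":[0,0,0],"hand":0.087},
    {"translation":[0.02,-0.043,0],"turn":[0,0,0],"hand":0.087},
    {"translation":[0.015,-0.045,0],"turn":[0,0,0],"hand":0.087},
    {"translation":[0.015,-0.045,0],"turn":[0,0,0],"hand":0.087},
  ],
)

```text
time: 1.1
ee_pos: [0.414, 0.1984, 0.2071]
eef_rot: [0.134, 0.991, -0.003, -0.003]
ft_force: [0.2, -0.2, 0.8]
width: 0.0868
```

Emit:
apply_moves(
  deltas=[
    {"translation":[0.015,-0.047,0],"turn":[0,0,0],"hand":0.087},
    {"translation":[0.015,-0.047,0],"turn":[0,0,0],"hand":0.087},
    {"translation":[0.01,-0.048,0],"turn":[0,0,0],"hand":0.087},
    {"translation":[0.01,-0.048,0],"turn":[0,0,0],"hand":0.087},
    {"translation":[0.01,-0.048,0],"turn":[0,0,0],"hand":0.087},
  ],
)

```text
time: 1.6
ee_pos: [0.4727, -0.0441, 0.2067]
eef_rot: [0.134, 0.991, -0.002, -0.003]
ft_force: [0.9, 0.2, -0.5]
width: 0.0872
```

Emit:
apply_moves(
  deltas=[
    {"translation":[0.003,-0.045,0],"turn":[0,0,-0.01],"hand":0.087},
    {"translation":[0.003,-0.045,-0.01],"turn":[0,0,0],"hand":0.087},
    {"translation":[0.003,-0.045,-0.02],"turn":[0,0,0],"hand":0.087},
    {"translation":[0,-0.04,-0.02],"turn":[0,0,0],"hand":0.087},
    {"translation":[0,0,-0.03],"turn":[0,0,0],"hand":0.087},
  ],
)

```text
time: 2.1
ee_pos: [0.4819, -0.2333, 0.1287]
eef_rot: [0.143, 0.99, -0.004, 0.002]
ft_force: [0.5, 0.6, -0.6]
width: 0.0867
```

Emit:
apply_moves(
  deltas=[
    {"translation":[0,0,-0.005],"turn":[0,0,0],"hand":0.087},
  ],
)

```text
time: 2.2
ee_pos: [0.4797, -0.2333, 0.1206]
eef_rot: [0.144, 0.99, -0.004, -0.001]
ft_force: [-0.3, 1.5, -0.2]
width: 0.0871
```

Run:
```python
from h import *
from scipy.spatial.transform import Rotation as R
s=readout.read_state();r=R.from_quat(s['eef_rot']).as_matrix()
print(s['ee_pos'],r.round(3).tolist(),'jaw ang',np.degrees(np.arctan2(r[1,1],r[0,1])))
```

```text
[ 0.47971619 -0.23334901  0.12058649] [[-0.959, 0.284, -0.003], [0.284, 0.959, -0.007], [0.001, -0.007, -1.0]] jaw ang 73.49086948190036
```

Emit:
apply_moves(
  deltas=[
    {"translation":[0.0023,0.0105,-0.015],"turn":[-0.006,0.002,0.008],"hand":0.087},
    {"translation":[0,0,-0.03],"turn":[0,0,0],"hand":0.087},
    {"translation":[0,0,-0.02],"turn":[0,0,0],"hand":0.087},
    {"translation":[0,0,0],"turn":[0,0,0],"hand":0.087},
  ],
)

```text
time: 2.6
ee_pos: [0.4831, -0.2205, 0.0557]
eef_rot: [0.138, 0.99, -0.006, -0.001]
ft_force: [0.6, -0.5, -1.0]
width: 0.0869
```

Emit:
apply_moves(
  deltas=[
    {"translation":[-0.001,-0.002,-0.015],"turn":[0,0,-0.005],"hand":0.087},
    {"translation":[0,0,-0.008],"turn":[0,0,0],"hand":0.087},
    {"translation":[0,0,0],"turn":[0,0,0],"hand":0.087},
  ],
)

```text
time: 2.9
ee_pos: [0.4841, -0.2217, 0.0342]
eef_rot: [0.14, 0.99, -0.006, 0.0]
ft_force: [-0.2, 0.0, 0.0]
width: 0.0871
```

```bash
cat > st.py <<'E'
from h import *
from scipy.spatial.transform import Rotation as R
def st():
    s=readout.read_state();r=R.from_quat(s['eef_rot']).as_matrix();h=np.radians(12.25);d=s['ee_pos']-np.array([.4842,.1735,0])
    print('t',round(s['time'],2),'ee',np.round(s['ee_pos'],4),'z',r[:,2].round(4),'jaw',np.degrees(np.arctan2(r[1,1],r[0,1])).round(2),'cradle',np.round([np.cos(h)*d[0]+np.sin(h)*d[1],-np.sin(h)*d[0]+np.cos(h)*d[1]],4),'F',np.round(s['ft_force'],1),'Fu',round(float(np.cos(h)*s['ft_force'][0]+np.sin(h)*s['ft_force'][1]),2),'w',round(s['width'],4))
if __name__=='__main__': st()
E
python3 st.py
```

```text
t 2.9 ee [ 0.4841 -0.2217  0.0342] z [-8.000e-04 -1.200e-02 -9.999e-01] jaw 73.91 cradle [-0.0839 -0.3862] F [-0.2  0.   0. ] Fu -0.17 w 0.0871
```

Emit:
apply_moves(
  deltas=[
    {"translation":[-0.001,-0.001,-0.002],"turn":[0.012,0,0],"hand":0.087},
    {"translation":[0,0,0],"turn":[0,0,0],"hand":0.03},
    {"translation":[0,0,0],"turn":[0,0,0],"hand":0.03},
    {"translation":[0,0,0],"turn":[0,0,0],"hand":0.03},
    {"translation":[0,0,0],"turn":[0,0,0],"hand":0.03},
  ],
  newtons=40,
)

```text
time: 3.4
ee_pos: [0.4842, -0.2235, 0.034]
eef_rot: [0.14, 0.99, 0.001, 0.001]
ft_force: [0.4, 0.7, 1.2]
width: 0.0629
```

Emit:
apply_moves(
  deltas=[
    {"translation":[0,0,0],"turn":[0,0,0],"hand":0.03},
    {"translation":[0,0,0],"turn":[0,0,0],"hand":0.03},
  ],
)

```text
time: 3.6
ee_pos: [0.4844, -0.2235, 0.0342]
eef_rot: [0.14, 0.99, 0.0, 0.001]
ft_force: [-0.2, -0.3, -0.1]
width: 0.0469
```

```bash
python3 st.py
```

```text
t 3.6 ee [ 0.4844 -0.2235  0.0342] z [ 2.3e-03  7.0e-04 -1.0e+00] jaw 73.89 cradle [-0.0841 -0.388 ] F [-0.2 -0.3 -0.1] Fu -0.27 w 0.0469
```

Emit:
apply_moves(
  deltas=[
    {"translation":[-0.001,0,-0.004],"turn":[0,0,0],"hand":0.03},
    {"translation":[0,0,0],"turn":[0,0,0],"hand":0.03},
    {"translation":[0,0,0],"turn":[0,0,0],"hand":0.03},
    {"translation":[0,0,0],"turn":[0,0,0],"hand":0.03},
  ],
)

```text
time: 4.0
ee_pos: [0.4831, -0.2232, 0.0297]
eef_rot: [0.14, 0.99, 0.001, 0.001]
ft_force: [-0.3, -0.3, 0.7]
width: 0.0308
```

```bash
python3 st.py
```

```text
t 4.0 ee [ 0.4831 -0.2232  0.0297] z [ 1.9e-03  8.0e-04 -1.0e+00] jaw 73.91 cradle [-0.0852 -0.3875] F [-0.3 -0.3  0.7] Fu -0.35 w 0.0308
```

The width of 31 mm is less than the 40 mm tube, so I need to look.

Run:
```python
from h import *
t=camera("top")[...,::-1];s=camera("scene")[...,::-1]
cv2.imwrite("pics/t1.png",t);cv2.imwrite("pics/s1.png",s)
R=lambda im,x,y,w,h:cv2.resize(im[y:y+h,x:x+w],(400,400),interpolation=cv2.INTER_CUBIC)
cv2.imwrite("pics/c1.png",np.hstack([R(t,330,180,120,120),R(s,270,200,120,120)]))
```

```text
(no output)
```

View pics/c1.png

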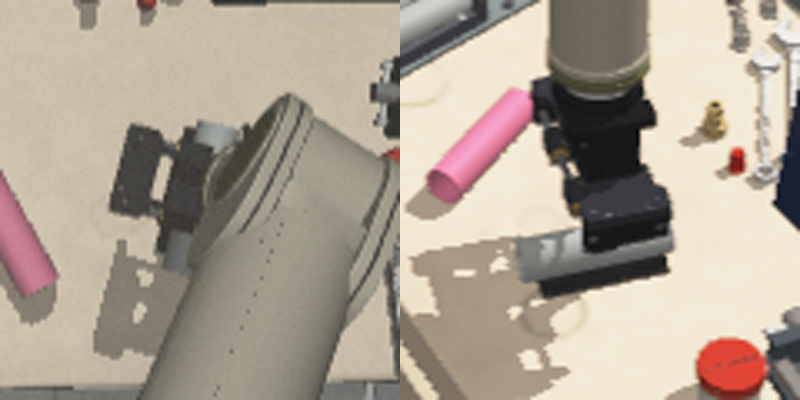

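The gripper sits over the tube, which is still on the rest, in both views. The fingers stopped near the commanded 30 mm, so I'll close further and see where they really stop.

Emit:
apply_moves(
  deltas=[
    {"translation":[0,0,0],"turn":[0,0,0],"hand":0.0},
    {"translation":[0,0,0],"turn":[0,0,0],"hand":0.0},
    {"translation":[0,0,0],"turn":[0,0,0],"hand":0.0},
  ],
)

```text
time: 4.4
ee_pos: [0.4851, -0.2232, 0.0329]
eef_rot: [0.14, 0.99, 0.002, 0.002]
ft_force: [-7.9, 4.1, 38.6]
width: 0.014
```

```bash
python3 st.py
```

```text
t 4.4 ee [ 0.4851 -0.2232  0.0329] z [ 0.0053  0.0024 -1.    ] jaw 73.92 cradle [-0.0833 -0.3879] F [-7.9  4.1 38.6] Fu -6.82 w 0.014
```

Emit:
apply_moves(
  deltas=[
    {"translation":[0,0,0],"turn":[0,0,0],"hand":0.06},
    {"translation":[0,0,0],"turn":[0,0,0],"hand":0.06},
  ],
)

```text
time: 4.6
ee_pos: [0.4861, -0.2238, 0.0346]
eef_rot: [0.14, 0.99, 0.002, 0.004]
ft_force: [-0.3, 0.0, 0.5]
width: 0.0233
```

Run:
```python
from st import *
st()
t=camera("top")[...,::-1];s=camera("scene")[...,::-1]
cv2.imwrite("pics/t2.png",t);cv2.imwrite("pics/s2.png",s)
for n,im in(("top",t),("scene",s)):
    print(n,[np.round(proj(n,p),1).tolist() for p in([.482,-.2228,.027],readout.read_state()['ee_pos'],[.5505,-.2428,.027],[.4155,-.2042,.027])])
R=lambda im,x,y,w,h:cv2.resize(im[y:y+h,x:x+w],(400,400),interpolation=cv2.INTER_CUBIC)
cv2.imwrite("pics/c2.png",np.hstack([R(t,350,200,80,80),R(s,285,225,80,80)]))
```

```text
t 4.6 ee [ 0.4861 -0.2238  0.0346] z [ 0.0078  0.0023 -1.    ] jaw 73.9 cradle [-0.0824 -0.3886] F [-0.3  0.   0.5] Fu -0.31 w 0.0233
top [[389.6, 239.7], [390.3, 238.4], [395.4, 217.1], [384.2, 261.8]]
scene [[328.3, 273.1], [329.6, 271.1], [351.1, 268.6], [306.0, 277.8]]
```

View pics/c2.png

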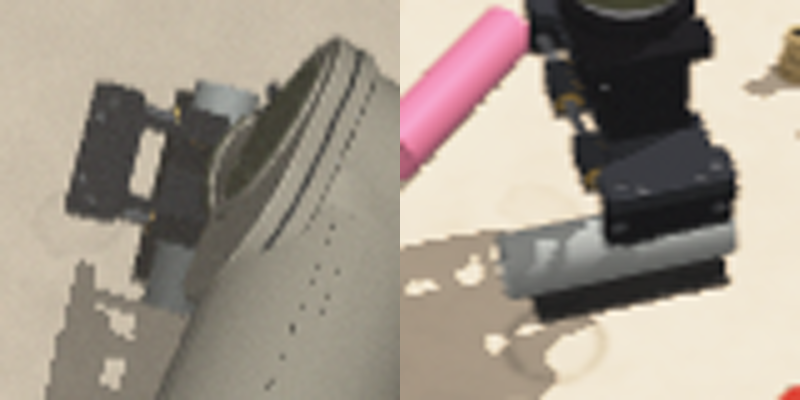

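Run:
```python
from st import *
st()
s=readout.read_state();r=R.from_quat(s['eef_rot']).as_matrix();p=s['ee_pos']
o={'scene':(285,225,400),'top':(350,200,0)}
for n in o:
    for sy in(-1,1):
        for (hx,hy) in((.0375,.095),(.095,.0375)):
            print(n,sy,hx,hy,[np.round((proj(n,p+r@[sx*hx,sy*hy,-.056])-o[n][:2])*5+[o[n][2],0]).tolist() for sx in(-1,1)])
    print(n,'tip',[np.round((proj(n,p+r@[0,sy*.03,.014])-o[n][:2])*5+[o[n][2],0]).tolist() for sy in(-1,1)])
```

```text
t 4.7 ee [ 0.4859 -0.2236  0.0342] z [ 0.0072  0.0023 -1.    ] jaw 73.9 cradle [-0.0826 -0.3885] F [ 0.4 -1.1  0.2] Fu 0.13 w 0.0305
scene -1 0.0375 0.095 [[734.0, 263.0], [605.0, 290.0]]
scene -1 0.095 0.0375 [[798.0, 174.0], [479.0, 238.0]]
scene 1 0.0375 0.095 [[639.0, 48.0], [521.0, 70.0]]
scene 1 0.095 0.0375 [[757.0, 91.0], [450.0, 150.0]]
scene tip [[637.0, 282.0], [609.0, 213.0]]
top -1 0.0375 0.095 [[393.0, 172.0], [363.0, 298.0]]
top -1 0.095 0.0375 [[322.0, 51.0], [242.0, 369.0]]
top 1 0.0375 0.095 [[78.0, 86.0], [45.0, 212.0]]
top 1 0.095 0.0375 [[198.0, 17.0], [117.0, 335.0]]
top tip [[244.0, 205.0], [150.0, 179.0]]
```

The fingers closed at the top of the tube. The body's lower edge appears about 25 mm higher in the picture than the reported TCP implies, so I suspect the real tips sit higher. I'll lift and turn the jaw so the scene camera can see the fingers and I can check the tool geometry.

Emit:
apply_moves(
  deltas=[
    {"translation":[0,0,0.01],"turn":[0,0,0],"hand":0.087},
    {"translation":[0,0,0.04],"turn":[0,0,0],"hand":0.087},
    {"translation":[0,0,0.04],"turn":[0,0,0.14],"hand":0.087},
    {"translation":[0,0,0.01],"turn":[0,0,0.14],"hand":0.087},
    {"translation":[0,0,0],"turn":[0,0,0.14],"hand":0.087},
  ],
)

```text
time: 5.2
ee_pos: [0.4837, -0.2238, 0.1388]
eef_rot: [-0.075, 0.997, -0.0, 0.001]
ft_force: [0.1, -0.2, -0.5]
width: 0.0701
```

Emit:
apply_moves(
  deltas=[
    {"translation":[0,0,0],"turn":[0,0,0.14],"hand":0.087},
    {"translation":[0,0,0],"turn":[0,0,0.14],"hand":0.087},
    {"translation":[0,0,0],"turn":[0,0,0.14],"hand":0.087},
    {"translation":[0,0,0],"turn":[0,0,0.14],"hand":0.087},
    {"translation":[0,0,0],"turn":[0,0,0],"hand":0.087},
  ],
)

```text
time: 5.7
ee_pos: [0.4819, -0.2249, 0.1369]
eef_rot: [-0.3, 0.954, 0.002, -0.003]
ft_force: [-1.4, -0.6, -0.3]
width: 0.0871
```

Run:
```python
from st import *
s=readout.read_state();r=R.from_quat(s['eef_rot']).as_matrix();p=s['ee_pos'];st()
im=[]
for n in("scene","top"):
    a=camera(n)[...,::-1];cv2.imwrite(f"pics/{n}3.png",a)
    c=proj(n,p).astype(int);x,y=c[0]-40,c[1]-40;b=cv2.resize(a[y:y+80,x:x+80],(400,400),interpolation=cv2.INTER_CUBIC)
    for q,col in(([0,0,0],(0,0,255)),([0,.0435,.014],(0,255,0)),([0,-.0435,.014],(0,255,0)),([0,.0585,-.056],(255,0,0)),([0,-.0585,-.056],(255,0,0))):
        u=(proj(n,p+r@q)-[x,y])*5;cv2.drawMarker(b,tuple(int(k) for k in u),col,0,12,1)
    print(n,x,y);im.append(b)
cv2.imwrite("pics/c3.png",np.hstack(im))
```

```text
t 5.7 ee [ 0.4819 -0.2249  0.1369] z [-0.007   0.0022 -1.    ] jaw 124.94 cradle [-0.0868 -0.3889] F [-1.4 -0.6 -0.3] Fu -1.44 w 0.0871
scene 288 206
top 357 199
```

View pics/c3.png

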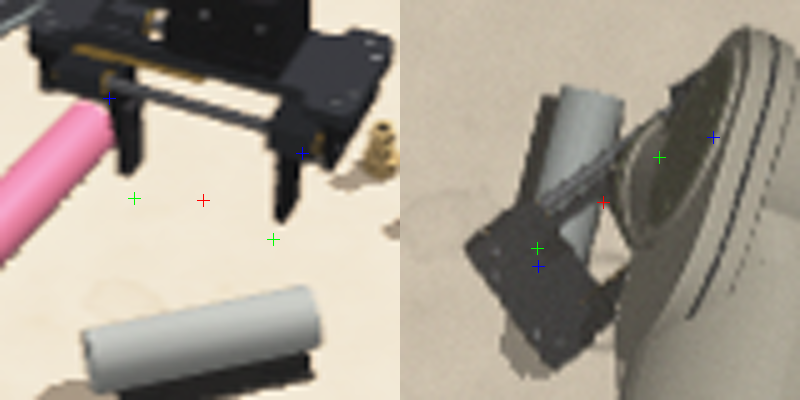

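Run:
```python
from st import *
s=readout.read_state();r=R.from_quat(s['eef_rot']).as_matrix();p=s['ee_pos'];st()
from bench import calibration
for n,o,w in(("scene",(288,206),0),("top",(357,199),400)):
    for b in(.056,.071,.083,.105):
        print(n,b,[np.round((proj(n,p+r@[sx*.0375,sy*.095,-b])-o)*5+[w,0]).tolist() for sy in(-1,1) for sx in(-1,1)])
    print('per 10mm up',((proj(n,p+[0,0,.01])-proj(n,p))*5).round(1))
print(np.round(s['joint_positions'],3))
a=cv2.imread('pics/scene3.png');b=cv2.resize(a[206:256,288:368],(800,500),interpolation=cv2.INTER_CUBIC)
cv2.imwrite('pics/c3b.png',b)
```

```text
t 5.8 ee [ 0.4822 -0.2256  0.1375] z [-0.0058  0.0012 -1.    ] jaw 124.83 cradle [-0.0866 -0.3896] F [-0.2 -0.1  0.6] Fu -0.25 w 0.0867
scene 0.056 [[389.0, 130.0], [341.0, 213.0], [81.0, 45.0], [23.0, 121.0]]
scene 0.071 [[390.0, 109.0], [342.0, 192.0], [80.0, 24.0], [22.0, 100.0]]
scene 0.083 [[391.0, 92.0], [343.0, 175.0], [80.0, 8.0], [22.0, 83.0]]
scene 0.105 [[394.0, 61.0], [345.0, 143.0], [79.0, -23.0], [20.0, 52.0]]
per 10mm up [  0.  -13.1]
top 0.056 [[726.0, 40.0], [811.0, 154.0], [442.0, 249.0], [526.0, 365.0]]
top 0.071 [[734.0, 37.0], [820.0, 153.0], [445.0, 249.0], [531.0, 367.0]]
top 0.083 [[740.0, 35.0], [827.0, 152.0], [448.0, 249.0], [535.0, 369.0]]
top 0.105 [[752.0, 32.0], [840.0, 151.0], [454.0, 250.0], [543.0, 372.0]]
per 10mm up [ 3.8 -0.1]
[-0.01   0.19   0.405  1.816 -0.08   1.158  2.599]
```

View pics/c3b.png

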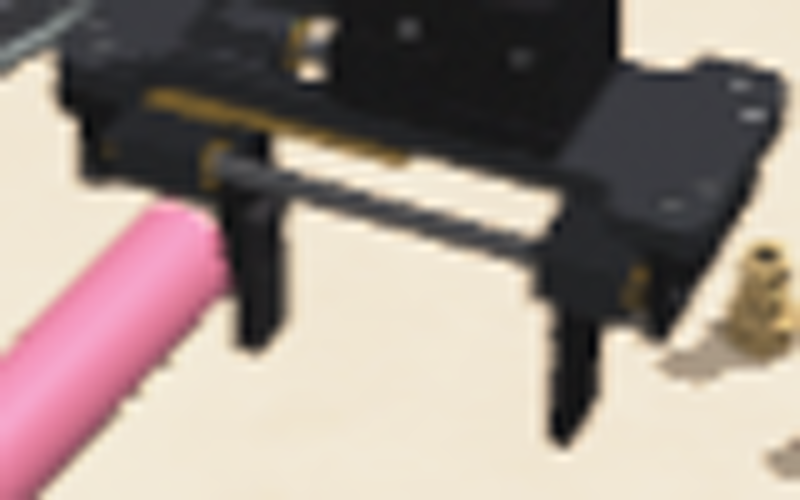

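The picture shows fingertips at scene (313.5,241) and (344,250), about 20–25 mm higher than the reported TCP implies. The top view agrees in x and y, and the wedge contact at 14 mm width gives about 26 mm. The effective tip is therefore about 24 mm higher than documented, so I'll descend deeper in guarded steps. Joint 7 is also at its limit, so I'll turn back.

Emit:
apply_moves(
  deltas=[
    {"translation":[0,0.001,0],"turn":[0,0,-0.145],"hand":0.087},
    {"translation":[0,0.001,0],"turn":[0,0,-0.145],"hand":0.087},
    {"translation":[0,0,0],"turn":[0,0,-0.145],"hand":0.087},
    {"translation":[0,0,0],"turn":[0,0,-0.145],"hand":0.087},
    {"translation":[0,0,0],"turn":[0,0,-0.145],"hand":0.087},
  ],
)

```text
time: 6.3
ee_pos: [0.4826, -0.2243, 0.1396]
eef_rot: [0.07, 0.998, 0.001, -0.001]
ft_force: [-0.4, -0.3, 0.2]
width: 0.0871
```

Emit:
apply_moves(
  deltas=[
    {"translation":[0,0,-0.03],"turn":[0,0,-0.14],"hand":0.087},
    {"translation":[0,0,-0.03],"turn":[0,0,0],"hand":0.087},
    {"translation":[0,0,0],"turn":[0,0,0],"hand":0.087},
  ],
)

```text
time: 6.6
ee_pos: [0.4843, -0.2244, 0.0807]
eef_rot: [0.146, 0.989, -0.001, 0.001]
ft_force: [-0.7, 0.3, 0.5]
width: 0.087
```

```bash
python3 st.py
```

```text
t 6.6 ee [ 0.4843 -0.2244  0.0807] z [ 0.0016 -0.0021 -1.    ] jaw 73.26 cradle [-0.0843 -0.3888] F [-0.7  0.3  0.5] Fu -0.58 w 0.087
```

Emit:
apply_moves(
  deltas=[
    {"translation":[-0.002,0.001,-0.03],"turn":[0.002,0,0.011],"hand":0.087},
    {"translation":[0,0,-0.02],"turn":[0,0,0],"hand":0.087},
    {"translation":[0,0,-0.006],"turn":[0,0,0],"hand":0.087},
    {"translation":[0,0,0],"turn":[0,0,0],"hand":0.087},
  ],
)

```text
time: 7.0
ee_pos: [0.4854, -0.2242, 0.029]
eef_rot: [0.139, 0.99, -0.002, 0.003]
ft_force: [-0.9, -0.4, 0.8]
width: 0.0871
```

Emit:
apply_moves(
  deltas=[
    {"translation":[-0.001,0.001,-0.006],"turn":[0,0,0],"hand":0.087},
    {"translation":[0,0,0],"turn":[0,0,0],"hand":0.087},
  ],
)

```text
time: 7.2
ee_pos: [0.4859, -0.2236, 0.0253]
eef_rot: [0.138, 0.99, -0.002, 0.005]
ft_force: [-0.7, 0.8, 0.1]
width: 0.0872
```

```bash
python3 st.py
```

```text
t 7.2 ee [ 0.4859 -0.2236  0.0253] z [ 0.0089 -0.0062 -0.9999] jaw 74.09 cradle [-0.0826 -0.3884] F [-0.7  0.8  0.1] Fu -0.48 w 0.0872
```

Emit:
apply_moves(
  deltas=[
    {"translation":[-0.003,0.001,-0.006],"turn":[0.006,0.009,0],"hand":0.087},
    {"translation":[0,0,-0.003],"turn":[0,0,0],"hand":0.087},
    {"translation":[0,0,0],"turn":[0,0,0],"hand":0.087},
  ],
)

```text
time: 7.5
ee_pos: [0.4838, -0.223, 0.0173]
eef_rot: [0.138, 0.99, 0.0, 0.001]
ft_force: [0.7, 0.1, 1.2]
width: 0.0873
```

```bash
python3 st.py
```

```text
t 7.5 ee [ 0.4838 -0.223   0.0173] z [ 1.9e-03 -1.0e-04 -1.0e+00] jaw 74.09 cradle [-0.0845 -0.3873] F [0.7 0.1 1.2] Fu 0.67 w 0.0873
```

Emit:
apply_moves(
  deltas=[
    {"translation":[-0.001,0,-0.004],"turn":[0,0,0],"hand":0.087},
    {"translation":[0,0,-0.003],"turn":[0,0,0],"hand":0.087},
    {"translation":[0,0,0],"turn":[0,0,0],"hand":0.087},
  ],
)

```text
time: 7.8
ee_pos: [0.4826, -0.2232, 0.0097]
eef_rot: [0.139, 0.99, 0.0, 0.001]
ft_force: [0.6, -0.4, -0.1]
width: 0.0868
```

```bash
python3 st.py
```

```text
t 7.8 ee [ 0.4826 -0.2232  0.0097] z [ 1.8e-03 -1.0e-04 -1.0e+00] jaw 74.06 cradle [-0.0858 -0.3873] F [ 0.6 -0.4 -0.1] Fu 0.5 w 0.0868
```

A reported z of 9.7 mm with no contact would put the documented tip below the worktop, so the offset is real. Now I'll close.

Emit:
apply_moves(
  deltas=[
    {"translation":[0,0,0],"turn":[0,0,0],"hand":0.035},
    {"translation":[0,0,0],"turn":[0,0,0],"hand":0.035},
    {"translation":[0,0,0],"turn":[0,0,0],"hand":0.035},
    {"translation":[0,0,0],"turn":[0,0,0],"hand":0.035},
    {"translation":[0,0,0],"turn":[0,0,0],"hand":0.035},
  ],
  newtons=25,
)

```text
time: 8.3
ee_pos: [0.4827, -0.2233, 0.0098]
eef_rot: [0.139, 0.99, 0.0, 0.001]
ft_force: [0.4, 0.4, 0.3]
width: 0.0551
```

Emit:
apply_moves(
  deltas=[
    {"translation":[0,0,0],"turn":[0,0,0],"hand":0.035},
    {"translation":[0,0,0],"turn":[0,0,0],"hand":0.035},
    {"translation":[0,0,0],"turn":[0,0,0],"hand":0.03},
  ],
)

```text
time: 8.6
ee_pos: [0.483, -0.2225, 0.01]
eef_rot: [0.138, 0.99, 0.001, 0.001]
ft_force: [0.4, -0.8, 0.4]
width: 0.0395
```

```bash
python3 st.py
```

```text
t 8.6 ee [ 0.483  -0.2225  0.01  ] z [ 2.2e-03  7.0e-04 -1.0e+00] jaw 74.09 cradle [-0.0852 -0.3867] F [ 0.4 -0.8  0.4] Fu 0.24 w 0.0395
```

Width is 39.5 mm, so the tube is gripped. I'll raise the grip force and lift.

Emit:
apply_moves(
  deltas=[
    {"translation":[0,0,0],"turn":[0,0,0],"hand":0.03},
    {"translation":[0,0,0.01],"turn":[0,0,0],"hand":0.03},
    {"translation":[0,0,0.03],"turn":[0,0,0],"hand":0.03},
    {"translation":[0,0,0.04],"turn":[0,0,0],"hand":0.03},
    {"translation":[0,0,0.04],"turn":[0,0,0],"hand":0.03},
  ],
  newtons=40,
)

```text
time: 9.1
ee_pos: [0.4763, -0.2214, 0.1282]
eef_rot: [0.139, 0.99, 0.0, -0.006]
ft_force: [0.8, 0.3, -3.8]
width: 0.0392
```

```bash
python3 st.py
```

```text
t 9.1 ee [ 0.4763 -0.2214  0.1282] z [-0.0127  0.0024 -0.9999] jaw 74.02 cradle [-0.0915 -0.3842] F [ 0.8  0.3 -3.8] Fu 0.86 w 0.0392
```

Emit:
apply_moves(
  deltas=[
    {"translation":[-0.002,0.03,0],"turn":[0,0,0.06],"hand":0.03},
    {"translation":[-0.002,0.042,0],"turn":[0,0,0.06],"hand":0.03},
    {"translation":[-0.002,0.042,0],"turn":[0,0,0.06],"hand":0.03},
    {"translation":[-0.002,0.042,0],"turn":[0,0,0.06],"hand":0.03},
    {"translation":[-0.002,0.042,0],"turn":[0,0,0.06],"hand":0.03},
  ],
)

```text
time: 9.6
ee_pos: [0.4662, -0.0272, 0.137]
eef_rot: [-0.008, 1.0, -0.003, -0.001]
ft_force: [1.0, -0.1, -4.0]
width: 0.0391
```

Emit:
apply_moves(
  deltas=[
    {"translation":[-0.002,0.042,0],"turn":[0,0,0.06],"hand":0.03},
    {"translation":[-0.002,0.042,0],"turn":[0,0,0.06],"hand":0.03},
    {"translation":[-0.002,0.042,0],"turn":[0,0,0.04],"hand":0.03},
    {"translation":[0,0.03,0],"turn":[0,0,0.02],"hand":0.03},
    {"translation":[0,0.01,0],"turn":[0,0,0],"hand":0.03},
  ],
)

```text
time: 10.1
ee_pos: [0.4565, 0.1479, 0.1389]
eef_rot: [-0.104, 0.995, -0.003, -0.0]
ft_force: [0.2, -0.3, -4.2]
width: 0.0392
```

```bash
python3 st.py
```

```text
t 10.1 ee [0.4565 0.1479 0.1389] z [ 6.0e-04 -5.9e-03 -1.0e+00] jaw 101.95 cradle [-0.0325 -0.0192] F [ 0.2 -0.3 -4.2] Fu 0.14 w 0.0392
```

Emit:
apply_moves(
  deltas=[
    {"translation":[-0.004,0.019,0],"turn":[0.006,0,0.005],"hand":0.03},
    {"translation":[0,0,-0.03],"turn":[0,0,0],"hand":0.03},
    {"translation":[0,0,-0.03],"turn":[0,0,0],"hand":0.03},
    {"translation":[0,0,-0.01],"turn":[0,0,0],"hand":0.03},
    {"translation":[0,0,0],"turn":[0,0,0],"hand":0.03},
  ],
)

```text
time: 10.6
ee_pos: [0.4524, 0.1665, 0.0689]
eef_rot: [-0.106, 0.994, -0.001, 0.001]
ft_force: [0.7, -0.4, -4.0]
width: 0.0392
```

Run:
```python
from st import *
st()
im=[]
for n,b in(("scene",(230,150,110,82)),("top",(220,180,110,82))):
    a=camera(n)[...,::-1];cv2.imwrite(f"pics/{n}4.png",a);x,y,w,h=b;im.append(cv2.resize(a[y:y+h,x:x+w],(400,300),interpolation=cv2.INTER_CUBIC))
cv2.imwrite("pics/c4.png",np.hstack(im))
```

```text
t 10.6 ee [0.4524 0.1665 0.0689] z [ 0.0021 -0.0017 -1.    ] jaw 102.2 cradle [-0.0325 -0.0001] F [ 0.7 -0.4 -4. ] Fu 0.56 w 0.0392
```

View pics/c4.png

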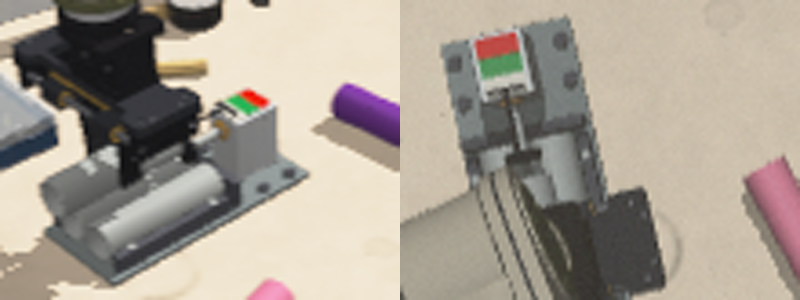

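The tube hangs over the groove, parallel to the pair, and its end stays short of the black pad (top crop at about (530,170)). Now I'll lower it.

Emit:
apply_moves(
  deltas=[
    {"translation":[0,0,-0.012],"turn":[0,0,0],"hand":0.03},
    {"translation":[0,0,-0.006],"turn":[0,0,0],"hand":0.03},
    {"translation":[0,0,0],"turn":[0,0,0],"hand":0.03},
  ],
)

```text
time: 11.0
ee_pos: [0.4554, 0.1673, 0.0537]
eef_rot: [-0.106, 0.994, 0.0, 0.004]
ft_force: [0.0, 0.1, -5.4]
width: 0.0393
```

Emit:
apply_moves(
  deltas=[
    {"translation":[0,0,-0.003],"turn":[0,0,0],"hand":0.03},
    {"translation":[0,0,0],"turn":[0,0,0],"hand":0.03},
  ],
)

```text
time: 11.2
ee_pos: [0.4556, 0.1674, 0.0508]
eef_rot: [-0.106, 0.994, 0.0, 0.004]
ft_force: [-0.4, -0.5, -3.6]
width: 0.039
```

```bash
python3 st.py
```

```text
t 11.2 ee [0.4556 0.1674 0.0508] z [ 0.0088  0.0018 -1.    ] jaw 102.13 cradle [-0.0293  0.0001] F [-0.4 -0.5 -3.6] Fu -0.46 w 0.039
```

Correct the tilt and approach contact.

Emit:
apply_moves(
  deltas=[
    {"translation":[-0.002,0,-0.003],"turn":[-0.002,0.009,0],"hand":0.03},
    {"translation":[0,0,0],"turn":[0,0,0],"hand":0.03},
  ],
)

```text
time: 11.4
ee_pos: [0.4536, 0.1675, 0.0479]
eef_rot: [-0.106, 0.994, -0.0, -0.0]
ft_force: [-0.2, -0.0, -4.8]
width: 0.0389
```

Emit:
apply_moves(
  deltas=[
    {"translation":[0,0,-0.002],"turn":[0,0,0],"hand":0.03},
    {"translation":[0,0,0],"turn":[0,0,0],"hand":0.03},
  ],
)

```text
time: 11.6
ee_pos: [0.4539, 0.1677, 0.0459]
eef_rot: [-0.106, 0.994, 0.0, -0.0]
ft_force: [0.2, 0.4, -4.3]
width: 0.039
```

```bash
python3 st.py
```

```text
t 11.6 ee [0.4539 0.1677 0.0459] z [-2.e-04  1.e-04 -1.e+00] jaw 102.13 cradle [-0.0309  0.0008] F [ 0.2  0.4 -4.3] Fu 0.3 w 0.039
```

Emit:
apply_moves(
  deltas=[
    {"translation":[0,-0.001,-0.002],"turn":[0,0,0],"hand":0.03},
    {"translation":[0,0,0],"turn":[0,0,0],"hand":0.03},
  ],
)

```text
time: 11.8
ee_pos: [0.4542, 0.1688, 0.0458]
eef_rot: [-0.106, 0.994, 0.001, 0.001]
ft_force: [0.1, -0.5, -5.2]
width: 0.0397
```

Emit:
apply_moves(
  deltas=[
    {"translation":[0,0,-0.001],"turn":[0,0,0],"hand":0.03},
    {"translation":[0,0,0],"turn":[0,0,0],"hand":0.03},
  ],
)

```text
time: 12.0
ee_pos: [0.4544, 0.1692, 0.0452]
eef_rot: [-0.106, 0.994, 0.002, 0.001]
ft_force: [-1.7, 0.3, -1.6]
width: 0.039
```

```bash
python3 st.py
```

```text
t 12.0 ee [0.4544 0.1692 0.0452] z [ 0.0014  0.0038 -1.    ] jaw 102.21 cradle [-0.03    0.0022] F [-1.7  0.3 -1.6] Fu -1.56 w 0.039
```

Contact has begun: Fz went from -4 to -1.6 N, and the tube is centring itself about 2 mm to +y. I'll release it so its weight rests in the groove.

Emit:
apply_moves(
  deltas=[
    {"translation":[0,0,-0.001],"turn":[0,0,0],"hand":0.055},
    {"translation":[0,0,0],"turn":[0,0,0],"hand":0.055},
    {"translation":[0,0,0],"turn":[0,0,0],"hand":0.055},
    {"translation":[0,0,0],"turn":[0,0,0],"hand":0.055},
    {"translation":[0,0,0],"turn":[0,0,0],"hand":0.055},
  ],
)

```text
time: 12.5
ee_pos: [0.4556, 0.1687, 0.0445]
eef_rot: [-0.106, 0.994, 0.002, 0.002]
ft_force: [-0.1, -0.0, -1.0]
width: 0.0547
```

Run:
```python
from st import *
st()
im=[]
for n,b in(("scene",(230,150,110,82)),("top",(220,180,110,82))):
    a=camera(n)[...,::-1];cv2.imwrite(f"pics/{n}5.png",a);x,y,w,h=b;im.append(cv2.resize(a[y:y+h,x:x+w],(400,300),interpolation=cv2.INTER_CUBIC))
cv2.imwrite("pics/c5.png",np.hstack(im))
```

```text
t 12.5 ee [0.4556 0.1687 0.0445] z [ 0.0034  0.0037 -1.    ] jaw 102.16 cradle [-0.029   0.0014] F [-0.1 -0.  -1. ] Fu -0.07 w 0.0547
```

View pics/c5.png

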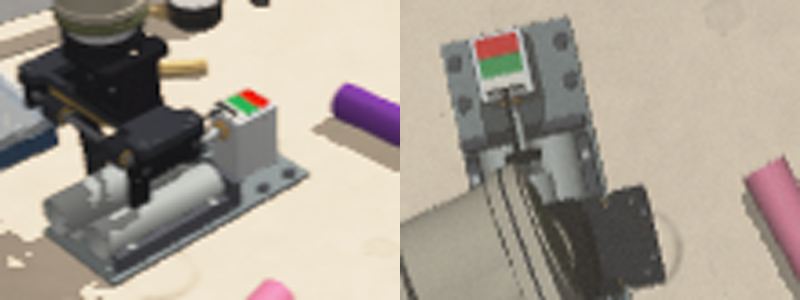

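The tube lies in the groove, released, with the pointer still at the white start of the scale. I'll wait a moment, then regrip.

Emit:
apply_moves(
  deltas=[
    {"translation":[0,0,0],"turn":[-0.004,0.003,0],"hand":0.055},
    {"translation":[0,0,0],"turn":[0,0,0],"hand":0.055},
    {"translation":[0,0,0],"turn":[0,0,0],"hand":0.03},
    {"translation":[0,0,0],"turn":[0,0,0],"hand":0.03},
    {"translation":[0,0,0],"turn":[0,0,0],"hand":0.03},
  ],
  newtons=40,
)

```text
time: 13.1
ee_pos: [0.4555, 0.1689, 0.0444]
eef_rot: [-0.106, 0.994, -0.0, -0.0]
ft_force: [0.4, -0.4, -3.4]
width: 0.0394
```

Emit:
apply_moves(
  deltas=[
    {"translation":[0,0,0],"turn":[0,0,0],"hand":0.03},
    {"translation":[0,0,0],"turn":[0,0,0],"hand":0.03},
  ],
)

```text
time: 13.3
ee_pos: [0.4551, 0.1688, 0.044]
eef_rot: [-0.106, 0.994, -0.0, -0.0]
ft_force: [0.3, 1.7, 0.1]
width: 0.039
```

```bash
python3 st.py
```

```text
t 13.3 ee [0.4551 0.1688 0.044 ] z [-7.e-04 -9.e-04 -1.e+00] jaw 102.18 cradle [-0.0294  0.0016] F [0.3 1.7 0.1] Fu 0.69 w 0.039
```

Emit:
apply_moves(
  deltas=[
    {"translation":[0.0049,0.0011,0],"turn":[0,0,0],"hand":0.03},
    {"translation":[0.0049,0.0011,0],"turn":[0,0,0],"hand":0.03},
    {"translation":[0,0,0],"turn":[0,0,0],"hand":0.03},
  ],
)

```text
time: 13.6
ee_pos: [0.4651, 0.1714, 0.0437]
eef_rot: [-0.106, 0.994, -0.0, -0.001]
ft_force: [1.9, 0.9, -2.2]
width: 0.0389
```

```bash
python3 st.py
```

```text
t 13.6 ee [0.4651 0.1714 0.0437] z [-1.8e-03 -9.0e-04 -1.0e+00] jaw 102.2 cradle [-0.0191  0.002 ] F [ 1.9  0.9 -2.2] Fu 2.09 w 0.0389
```

Emit:
apply_moves(
  deltas=[
    {"translation":[0.0049,0.0009,0],"turn":[0,0,0],"hand":0.03},
    {"translation":[0.0049,0.0009,0],"turn":[0,0,0],"hand":0.03},
    {"translation":[0,0,0],"turn":[0,0,0],"hand":0.03},
  ],
)

```text
time: 13.9
ee_pos: [0.4746, 0.1735, 0.0436]
eef_rot: [-0.106, 0.994, -0.0, -0.002]
ft_force: [-1.4, -0.0, 0.6]
width: 0.039
```

```bash
python3 st.py
```

```text
t 13.9 ee [0.4746 0.1735 0.0436] z [-0.0047 -0.0013 -1.    ] jaw 102.22 cradle [-0.0094  0.0021] F [-1.4 -0.   0.6] Fu -1.4 w 0.039
```

Emit:
apply_moves(
  deltas=[
    {"translation":[0.0049,0.0009,0],"turn":[0,-0.004,0],"hand":0.03},
    {"translation":[0.0039,0.0007,0],"turn":[0,0,0],"hand":0.03},
    {"translation":[0,0,0],"turn":[0,0,0],"hand":0.03},
  ],
)

```text
time: 14.2
ee_pos: [0.4803, 0.1747, 0.0436]
eef_rot: [-0.106, 0.994, -0.001, -0.004]
ft_force: [-3.1, 0.1, 0.5]
width: 0.0393
```

Run:
```python
from st import *
st()
for n in("top","scene"):
    a=camera(n)[...,::-1];cv2.imwrite(f"pics/{n}6.png",a)
st();camera("top");st()
```

```text
t 14.2 ee [0.4803 0.1747 0.0436] z [-0.0082 -0.0031 -1.    ] jaw 102.22 cradle [-0.0036  0.002 ] F [-3.1  0.1  0.5] Fu -3.0 w 0.0393
t 14.3 ee [0.4803 0.1747 0.0436] z [-0.0078 -0.003  -1.    ] jaw 102.22 cradle [-0.0036  0.002 ] F [-4.  -0.1  3.4] Fu -3.93 w 0.0392
t 14.35 ee [0.4803 0.1747 0.0435] z [-0.0077 -0.003  -1.    ] jaw 102.23 cradle [-0.0036  0.002 ] F [-5.1 -0.5  3.7] Fu -5.08 w 0.0392
```

Emit:
apply_moves(
  deltas=[
    {"translation":[0.0039,0.0007,0],"turn":[0,-0.004,0],"hand":0.03},
    {"translation":[0.0039,0.0008,0],"turn":[0,0,0],"hand":0.03},
    {"translation":[0,0,0],"turn":[0,0,0],"hand":0.03},
  ],
)

```text
time: 14.65
ee_pos: [0.4836, 0.1754, 0.0436]
eef_rot: [-0.107, 0.994, -0.002, -0.007]
ft_force: [-3.7, 0.1, 0.8]
width: 0.039
```

Run:
```python
from st import *
st();im=[]
for n,b in(("scene",(270,165,50,38)),("top",(225,180,50,38))):
    a=camera(n)[...,::-1];cv2.imwrite(f"pics/{n}7.png",a);x,y,w,h=b;im.append(cv2.resize(a[y:y+h,x:x+w],(400,300),interpolation=cv2.INTER_CUBIC))
cv2.imwrite("pics/c7.png",np.hstack(im));st()
```

```text
t 14.65 ee [0.4836 0.1754 0.0436] z [-0.0131 -0.0053 -0.9999] jaw 102.23 cradle [-0.0002  0.002 ] F [-3.7  0.1  0.8] Fu -3.6 w 0.039
t 14.75 ee [0.4836 0.1754 0.0435] z [-0.0129 -0.0052 -0.9999] jaw 102.23 cradle [-0.0002  0.002 ] F [-6.5  0.3  4.5] Fu -6.32 w 0.0389
```

View pics/c7.png

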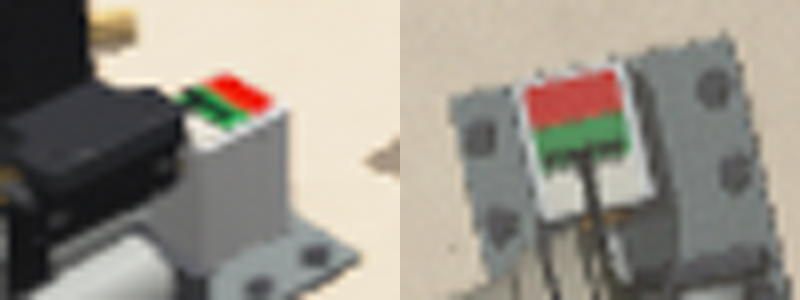

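The pointer bar, in the top crop at about (582,155), is just inside the near edge of the green band (rows about 118–165). Travel is therefore about 14–15 mm, and it needs about 4 mm more.

Emit:
apply_moves(
  deltas=[
    {"translation":[0.0049,0.0009,0],"turn":[0,-0.006,0],"hand":0.03},
    {"translation":[0.003,0.0006,0],"turn":[0,0,0],"hand":0.03},
  ],
)

```text
time: 14.95
ee_pos: [0.4864, 0.176, 0.0434]
eef_rot: [-0.107, 0.994, -0.003, -0.009]
ft_force: [-20.6, -3.6, 19.5]
width: 0.039
```

Run:
```python
from st import *
im=[]
for k in range(5): camera("top");st()
a=camera("top")[...,::-1];cv2.imwrite("pics/top8.png",a);s=camera("scene")[...,::-1]
im=[cv2.resize(s[150:225,230:330],(400,300),interpolation=cv2.INTER_CUBIC),cv2.resize(a[180:218,225:275],(400,300),interpolation=cv2.INTER_CUBIC)]
cv2.imwrite("pics/c8.png",np.hstack(im))
```

```text
t 15.0 ee [0.4864 0.176  0.0434] z [-0.0177 -0.0079 -0.9998] jaw 102.24 cradle [0.0027 0.002 ] F [-18.   -3.   16.8] Fu -18.27 w 0.0392
t 15.05 ee [0.4865 0.176  0.0434] z [-0.0173 -0.0078 -0.9998] jaw 102.25 cradle [0.0027 0.002 ] F [-19.2  -4.2  18.5] Fu -19.66 w 0.039
t 15.1 ee [0.4865 0.176  0.0435] z [-0.0171 -0.0077 -0.9998] jaw 102.24 cradle [0.0028 0.002 ] F [-17.9  -3.5  16.3] Fu -18.27 w 0.039
t 15.15 ee [0.4865 0.176  0.0434] z [-0.0171 -0.0078 -0.9998] jaw 102.24 cradle [0.0027 0.002 ] F [-18.8  -3.4  17. ] Fu -19.06 w 0.0391
t 15.2 ee [0.4864 0.176  0.0434] z [-0.017  -0.0077 -0.9998] jaw 102.25 cradle [0.0027 0.002 ] F [-18.2  -3.2  16.5] Fu -18.46 w 0.0392
```

View pics/c8.png

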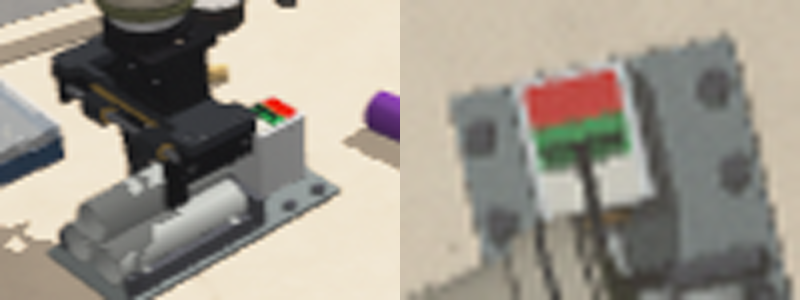

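The pointer is now at about (583,148), close to the middle of the green. The arm presses with 17 N downwards, though, so I'll relax that with one neutral row and check again.

Emit:
apply_moves(
  deltas=[
    {"translation":[0.001,0.0002,0.0005],"turn":[0,0,0],"hand":0.03},
  ],
)

```text
time: 15.4
ee_pos: [0.4862, 0.1759, 0.0437]
eef_rot: [-0.107, 0.994, -0.003, -0.01]
ft_force: [-6.5, -0.8, -1.1]
width: 0.0393
```

Run:
```python
from st import *
for k in range(6): a=camera("top")[...,::-1];st()
s=camera("scene")[...,::-1]
cv2.imwrite("pics/top9.png",a);cv2.imwrite("pics/scene9.png",s)
# pointer vs band: darkness along the scale axis (cradle x) at z=78 mm, beside the stem, for the pictures so far
h=np.radians(12.25);u=np.array([np.cos(h),np.sin(h)]);v=np.array([-u[1],u[0]]);o=np.array([.4842,.1735])
for f in("top7","top8","top9"):
    im=cv2.imread(f"pics/{f}.png").astype(np.float32)
    row=[]
    for x in np.arange(.104,.160,.004):
        pp=[proj("top",[*(o+u*x+v*y),.080]) for y in(-.010,-.008,.006,.008)]
        c=np.mean([cv2.getRectSubPix(im,(1,1),tuple(map(float,q))).ravel() for q in pp],0);row.append((int(x*1000),*c.astype(int).tolist()))
    print(f,row)
im=[cv2.resize(s[150:225,230:330],(400,300),interpolation=cv2.INTER_CUBIC),cv2.resize(a[180:218,225:275],(400,300),interpolation=cv2.INTER_CUBIC)]
cv2.imwrite("pics/c9.png",np.hstack(im))
```

```text
t 15.45 ee [0.4861 0.1759 0.0436] z [-0.0195 -0.0086 -0.9998] jaw 102.25 cradle [0.0024 0.0019] F [-10.7  -1.5   5.2] Fu -10.73 w 0.0392
t 15.5 ee [0.4861 0.1759 0.0436] z [-0.0195 -0.0085 -0.9998] jaw 102.25 cradle [0.0024 0.0019] F [-9.5 -0.3  5.2] Fu -9.37 w 0.039
t 15.55 ee [0.4861 0.1759 0.0436] z [-0.0196 -0.0085 -0.9998] jaw 102.26 cradle [0.0024 0.0019] F [-9.8 -1.6  5.5] Fu -9.94 w 0.0392
t 15.6 ee [0.4861 0.1759 0.0436] z [-0.0195 -0.0086 -0.9998] jaw 102.25 cradle [0.0024 0.0019] F [-9.1 -0.6  4.7] Fu -8.97 w 0.0391
t 15.65 ee [0.4861 0.1759 0.0436] z [-0.0195 -0.0086 -0.9998] jaw 102.26 cradle [0.0024 0.0019] F [-9.9 -1.8  4.5] Fu -10.08 w 0.0389
t 15.7 ee [0.4861 0.1759 0.0436] z [-0.0196 -0.0085 -0.9998] jaw 102.25 cradle [0.0024 0.0019] F [-10.2  -1.4   5.6] Fu -10.28 w 0.0394
top7 [(104, 111, 119, 121), (108, 181, 192, 193), (112, 186, 197, 198), (116, 185, 195, 197), (120, 152, 162, 162), (124, 80, 101, 84), (128, 74, 102, 73), (132, 91, 141, 83), (136, 92, 143, 88), (140, 74, 93, 167), (144, 68, 74, 189), (148, 68, 73, 189), (152, 81, 87, 189), (156, 151, 157, 189), (160, 171, 188, 198)]
top8 [(104, 110, 118, 122), (108, 182, 192, 193), (112, 187, 198, 199), (116, 185, 196, 198), (120, 169, 180, 180), (124, 90, 114, 93), (128, 65, 89, 68), (132, 80, 119, 77), (136, 91, 141, 86), (140, 73, 92, 165), (144, 68, 74, 189), (148, 69, 75, 190), (152, 81, 87, 189), (156, 149, 155, 187), (160, 169, 186, 195)]
top9 [(104, 109, 117, 120), (108, 179, 189, 191), (112, 186, 197, 199), (116, 185, 196, 198), (120, 156, 167, 167), (124, 83, 108, 86), (128, 65, 87, 68), (132, 81, 120, 78), (136, 90, 142, 87), (140, 72, 92, 165), (144, 68, 75, 189), (148, 67, 73, 188), (152, 81, 86, 189), (156, 149, 155, 187), (160, 169, 187, 196)]
```

View pics/c9.png

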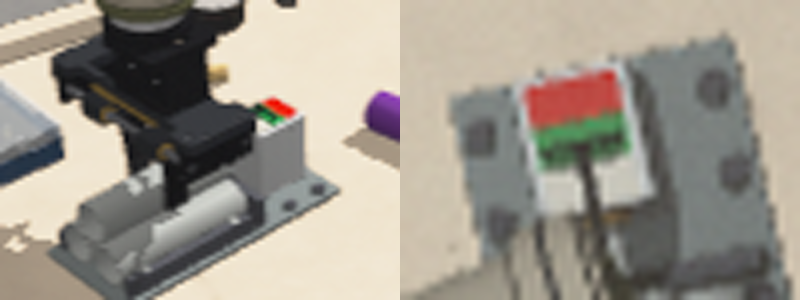

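The state is steady: push about 10 N over six readings, pointer at about x = 128.5 mm inside a green band of about 122–139 mm, grip 39 mm, no drift. I'll hand it in.

```bash
python3 -c "
from bench import order
print(order.close_job())"
```

```text
the job is handed in; nothing more can be done
None
```

I laid the grey tube in the groove, released it there with the sprung stop unpressed, then regripped it and pushed it along until the black pointer stood in the green band. The job was handed in at about 15.7 s with the arm still gripping and pressing; the hand-in returned no verdict.

**Last checks**
- **Push:** it held at about 9–11 N lengthways over the last six readings, with about 5 N downwards and no drift.
- **Pointer:** it was at about 128.5 mm on the scale, in a green band measured at about 122–139 mm. That is a travel of about 18–19 mm, well short of solid.
- **Grip:** the fingers stood at 39 mm on the 40 mm tube.
- **Scene:** the pair still looked in place in the last picture. I checked the bystanders only by eye, as far as the crops showed them.

**What disagreed or went wrong**
- **Tool offset:** the fingertips turned out about 25 mm higher than the stated tool geometry. My first close slid off the tube's top, pushing back with about 39 N, but the tube did not move. I confirmed the offset from the pictures and a guarded descent, then gripped lower.
- **Cradle position:** the tube settled about 2 mm to one side of my cradle estimate, because the groove centred it.
- **Push force:** near the end the arm briefly pushed with about 19 N lengthways and 17 N downwards. I relaxed that before handing in.
- **Tilt:** the tool ended tilted by about 0.02 rad.

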